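# Pull-test a press-fit binding post

## Task

Three connector parts are pressed into spring pull gauges on the electronics bench. Proof-pull the binding post, the one with the thick round cap on a thin neck, straight up until the dark band on its gauge's carrier has come about half out of the sleeve, stopping before the whole band is out, and hold it there for a second. Then ease it back down, without letting it snap back, until the carrier is fully home, and let go; leave the other two gauged parts alone.

Things in the scene. Friction and masses are not known exactly. Their poses are not given: they have to be found in the camera images.
- post_grip (a point): Centre of the round steel cap (26 mm across, 26 mm tall) of the binding post under test, above a neck 10 mm across and 15 mm long and a foot 26 mm across. At rest 96 mm above the table; z up; grip it from any side. Its gauge: round base 90 mm across, 10 mm high; sleeve 48 mm across with its lip at 60 mm height. A shorter post loose on the table, without a gauge, is not the one.
- post (a joint): Travel of the post and its carrier (32 mm across, firmly joined) up out of the sleeve, in m: 0 fully home, hard stop 0.045. The dark band begins to show at 0.012 and is wholly out at 0.028; half out is 0.020. The spring resists with about 7 N at the start of the pull, rising 0.3 N per mm to about 13 N at half band; let go, it snaps back.
- standoff_grip (a point): Middle of a plain six-sided steel standoff, 16 mm over its corners and 34 mm tall with a thin 10 mm stud on top, upright in an identical gauge; this point is 82 mm above the table. Leave alone.
- jack_grip (a point): Middle of a short steel coaxial jack, 13 mm across and 22 mm tall with two small side lugs, upright in an identical gauge; this point is 77 mm above the table. Leave alone.
Not all that is in view belongs to the job. Leave any red look-alike of the part that bears post_grip alone.

How it is judged:
On the way:
1. the binding post is pulled up until the dark band shows but is not wholly out (12 to 28 mm), and held there (value of joint post between 0.012 and 0.028 m), for 0.7 s.
At the end, for the whole second after the job is handed in: The binding post's carrier is back home (within 3 mm) and at rest, and the standoff and the jack are where they began (within 4 mm) (value of joint post below 0.003 m and velocity of joint post below 0.01 m/s and distance of each of standoff_grip, jack_grip from where it was at the start of the episode below 0.004 m); the robot touches nothing.
It fails at once if the binding post is overloaded: pulled more than 30 mm, the whole dark band out (value of joint post above 0.03 m).
It fails at once if the post is let snap back (falling faster than 0.35 m/s while still over 6 mm up) (velocity of joint post below -0.35 m/s and value of joint post above 0.006 m).
It fails at once if one of the other two gauged parts is pulled up more than 6 mm (distance of any of standoff_grip, jack_grip from where it was at the start of the episode above 0.006 m).
It also fails if it takes over 38 s, if anything falls off the work surface, if the arm or the gripper's body presses on something with over 40 N, if the wrist force passes 120 N, or if a joint passes its speed limit or range.

## Robot

A 6-joint arm with a two-finger parallel gripper is mounted at the origin on the work surface. World frame = base frame: x ahead of the robot, y to its left, z up, the work surface at z = 0. Lengths are in m, angles in rad, forces in N, time in s.
With the tool pointing down it reaches from about 0.425 to 0.925 m from the base axis. Payload 12.5 kg.
Tool frame: the origin (TCP) lies between the finger pads; the fingertips stand manip.tcp_to_tips ahead of it and the grasp point (between the pads) lies 6 mm ahead of it (manip.tcp_to_tips is the distance from the TCP to the fingertips, in m); z points along the fingers, y is the direction in which the jaws open and shut (so a half turn about z gives the same grasp; the last joint's range is limited). The gripper opens to 85 mm and grips with 20 to 120 N. Pads are 22 mm wide; open, the fingers measure 114 mm over their backs; the gripper's body (76 mm by 85 mm) begins 54 mm behind the grasp point. The pads swing forward as they close: fully open they stand 13 mm farther back than shut.
Start: joints at [1.008, 0.491, 1.559, -0, 1.092, -0.106], TCP at [0.276, 0.561, 0.256] pointing down, gripper open.
Joint ranges: [-3.1, 3.1], [-0.84, 2.19], [0.05, 2.79], [-1.13, 4.28], [0.06, 2.93], [-2.69, 2.69]. Speed limits (rad/s): [2.22, 2.22, 2.79, 3.14, 3.14, 3.14].

## Interface

Orientations are given as [roll, pitch, yaw] about the fixed x, y, z axes, in that order (R = Rz(yaw) Ry(pitch) Rx(roll)).
In Python, from rig import manip gives the robot as it stands.
- The arm moves only by the tool step_arm, never from a script. Its argument "plan" is a list of rows, each an object with "xyz": the shift along the tool's x, y, z in m, a list of three; "delta_rot": the turn, a rotation vector about the tool's x, y, z in degrees, a list of three. In form: [{"xyz": [tx, ty, tz], "delta_rot": [wx, wy, wz]}, ...]. A call has 1 to 8 rows; each row is the pose to reach, as a shift and turn from the pose commanded when the call began, along the tool's axes at that moment; what a row does not reach only later rows make up. A row lasts 1/10 s, in which the tool goes at most 50 mm and 8.59 degrees, less where a joint would pass 70% of its speed; a pose out of reach is approached as far as the arm can. A call with a gripper value outside its range is refused whole. "jaw" is the opening, from 0 (shut) to 1 (fully open), set as the call begins (left out, the last holds). The fingers move at their own pace and stop on an object; the grip force is fixed at half the most. Time passes only in rows, so rows that repeat a pose let the fingers close. It gives the time, the measured TCP pose, the force and the opening at its end, in the units of the state.
- manip.get_obs(): the state, without advancing time (a new reading comes with each control period).
- manip.snapshot(name): name is "side" or "top"; returns a dict with "frame" (480x640x3 uint8, red, green, blue), "camera_matrix" (3x3 intrinsics, pixels), "dist" ([k1, k2, p1, p2, k3] as OpenCV has them; the pictures are not rectified), "extrinsics" (4x4, takes a point from camera to world coordinates). Camera axes: x right, y down, z forward; pixel columns grow to the right and rows downward; lengths in m; the calibration is good to about 2 mm. A picture is of the moment at which its call begins. There is no depth.
- manip.sign_off(): hands the job in, once; it reports no verdict.
The state is a dict: "clock": time; "joint_positions": joint angles; "qvel": joint speeds; "joint_efforts": joint torques, N m; "ee_pos": TCP position; "tcp_rot": TCP orientation; "contact_force": force on the tool from outside, world axes, zero at the start; "moment": the same for the moment, N m; "gripper_width": finger opening in m.
Only numpy, scipy, OpenCV 4.12 (cv2) and the standard library are available. Lean on these libraries where they do the work, as an engineer would, in place of code of your own. Each camera call takes 0.05 s, during which the arm holds its last target.

## Working session

There is one attempt and no reset: what is moved stays moved. The work goes in short steps, Python scripts to look and compute and a tool call to move; the robot and the scene stay as the last step left them, time stands still between calls to the robot, and variables do not carry over. Pictures are saved under pics/ and viewed, and the job is handed in when it is done.

Besides the shell and the picture viewer there is one more tool, called after "Request:" in YAML: its name, and indented under it one key for each argument. step_arm: Moves the arm, as the interface text tells. Its arguments: {"type":"object","properties":{"plan":{"type":"array","items":{"type":"object","properties":{"xyz":{"type":"array","items":{"type":"number"}},"delta_rot":{"type":"array","items":{"type":"number"}}}}},"jaw":{"type":"number"}},"required":["plan"]}

```bash
ls; mkdir -p pics; python3 - <<'E'
from rig import manip
import cv2,numpy as np,pickle
print(manip.get_obs(), manip.tcp_to_tips)
for n in("side","top"):
    s=manip.snapshot(n);cv2.imwrite(f"pics/{n}0.png",s["frame"][:,:,::-1]);pickle.dump(s,open(f"{n}0.pkl","wb"))
    print(s["camera_matrix"],s["dist"],s["extrinsics"])
E
```

```text
pics
{'clock': 0.0, 'joint_positions': array([ 1.00838610e+00,  4.91576391e-01,  1.55950044e+00, -1.79008857e-05,
        1.09170113e+00, -1.05616038e-01]), 'qvel': array([-0.00071187, -0.00167657, -0.00043386,  0.00136516,  0.00035224,
       -0.00036508]), 'joint_efforts': array([-3.77779961e-04, -6.18466616e+01, -2.61586154e+01, -1.67687203e-04,
        4.17172821e-03, -3.39153878e-07]), 'ee_pos': array([0.27554435, 0.56073568, 0.25569971]), 'tcp_rot': array([-3.14041228e+00, -1.09167636e-04,  2.68480666e+00]), 'contact_force': array([ 0.70086107, -0.84222709, -0.72921039]), 'moment': array([ 0.00535849,  0.0047022 , -0.00919545]), 'gripper_width': 0.0854971966582266} 0.025
[[444.47462062   0.         315.92085743]
 [  0.         444.47462062 248.75904997]
 [  0.           0.           1.        ]] [-0.06306008  0.          0.          0.          0.        ] [[ 0.92762098 -0.19353179  0.31947576  0.2452546 ]
 [-0.3734901  -0.46925643  0.8001897  -0.65873243]
 [-0.00494609 -0.86159379 -0.50757431  0.53617529]
 [ 0.          0.          0.          1.        ]]
[[583.82274151   0.         321.01179408]
 [  0.         583.82274151 235.64474667]
 [  0.           0.           1.        ]] [-0.17761319  0.          0.          0.          0.        ] [[-0.02650373 -0.98733781  0.15640205  0.35482169]
 [-0.99961745  0.02741401  0.00366549  0.06890012]
 [-0.00790668 -0.15624507 -0.98768667  1.18609715]
 [ 0.          0.          0.          1.        ]]
```

View pics/side0.png

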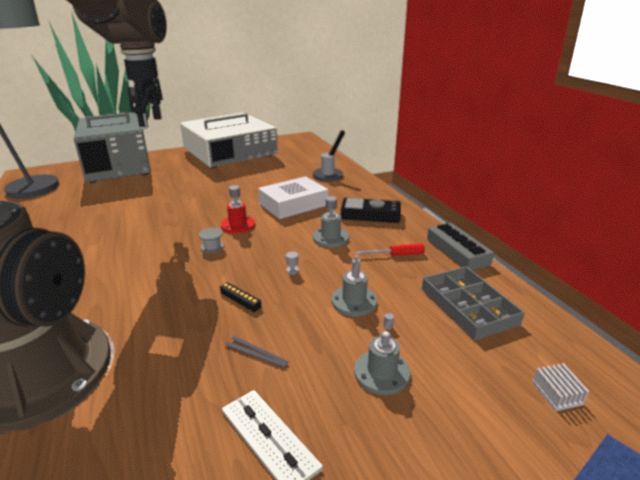

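View pics/top0.png

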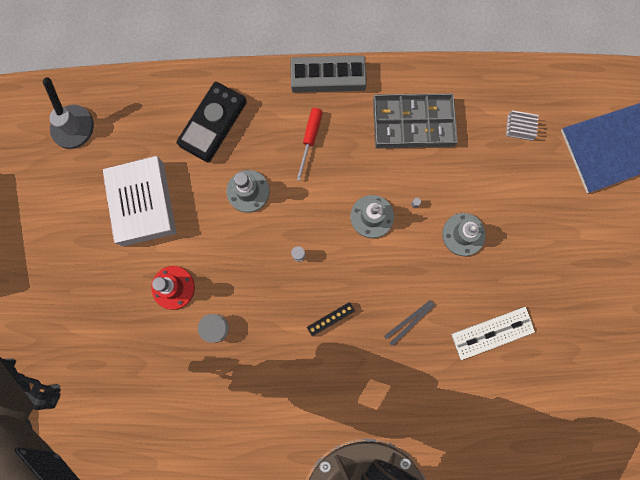

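The red look-alike is at top (173,287). The three grey gauges are at top (247,189), (373,215) and (465,233), and the first has the wide cap. I'll zoom in to check.

```bash
python3 - <<'E'
import cv2,numpy as np
t=cv2.imread("pics/top0.png");s=cv2.imread("pics/side0.png")
f=lambda im,x,y,h:cv2.resize(im[y-h:y+h,x-h:x+h],(390,390),interpolation=cv2.INTER_CUBIC)
cv2.imwrite("pics/z0.png",np.vstack([np.hstack([f(t,247,189,32),f(s,330,222,32)])]))
cv2.imwrite("pics/z1.png",cv2.resize(s[180:400,280:440],None,fx=2.6,fy=2.6,interpolation=cv2.INTER_CUBIC))
E
```

```text
(no output)
```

View pics/z0.png

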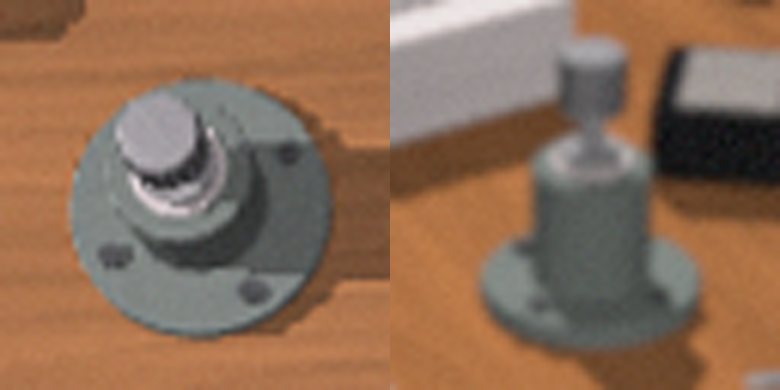

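View pics/z1.png

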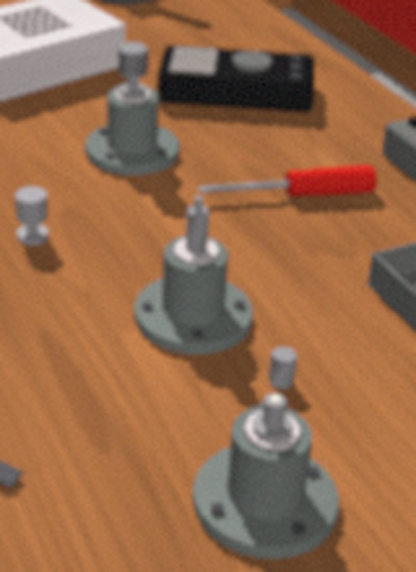

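```bash
cat > h.py <<'E'
import cv2,numpy as np,pickle
def ray(s,u,v):
    p=cv2.undistortPoints(np.array([[[u,v]]],float),s["camera_matrix"],s["dist"])[0,0]
    E=s["extrinsics"];return E[:3,3],E[:3,:3]@np.array([p[0],p[1],1])
def atz(s,u,v,z):
    o,d=ray(s,u,v);return o+d*(z-o[2])/d[2]
def proj(s,P):
    E=np.linalg.inv(s["extrinsics"])
    return cv2.projectPoints(np.array([P],float),cv2.Rodrigues(E[:3,:3])[0],E[:3,3],s["camera_matrix"],s["dist"])[0][0,0]
def tri(l):
    A=0;b=0
    for o,d in l:
        d=d/np.linalg.norm(d);M=np.eye(3)-np.outer(d,d);A=A+M;b=b+M@o
    return np.linalg.solve(A,b)
E
python3 - <<'E'
from h import *
t=pickle.load(open("top0.pkl","rb"));s=pickle.load(open("side0.pkl","rb"))
print("cap top z.109",atz(t,240.8,178.7,.109));print("base",atz(t,247.8,191,.01))
c=atz(s,331.2,203.1,.096);print("side cap",c)
print("base side",atz(s,298+(590-390)/6.09,190+280/6.09,.01))
for r in [(298+(563-390)/6.09,203),(298+(627-390)/6.09,203)]:print(atz(s,*r,.096))
print("tri",tri([ray(t,240.8,178.7),ray(s,298+(592-390)/6.09,190+52/6.09)]))
E
```

```text
cap top z.109 [0.63966407 0.2230654  0.109     ]
base [0.63902204 0.22262421 0.01      ]
side cap [0.63514192 0.21871987 0.096     ]
base side [0.63330964 0.21410187 0.01      ]
[0.6248956  0.22357543 0.096     ]
[0.64786035 0.21406944 0.096     ]
tri [0.6390396  0.22407068 0.10525865]
```

Request:
step_arm:
  plan:
    - {"xyz": [-0.03,-0.009,0],"delta_rot": [0,0,0]}
    - {"xyz": [-0.07,-0.021,0],"delta_rot": [0,0,0]}
    - {"xyz": [-0.11,-0.033,0],"delta_rot": [0,0,0]}
    - {"xyz": [-0.15,-0.045,0],"delta_rot": [0,0,0]}
    - {"xyz": [-0.19,-0.057,0],"delta_rot": [0,0,0]}
    - {"xyz": [-0.23,-0.07,0],"delta_rot": [0,0,0]}
    - {"xyz": [-0.27,-0.082,0],"delta_rot": [0,0,0]}
    - {"xyz": [-0.31,-0.094,0],"delta_rot": [0,0,0]}
  jaw: 1

```text
clock: 0.9
ee_pos: [0.5134, 0.3384, 0.2561]
tcp_rot: [-3.141, -0.0, 2.685]
contact_force: [-1.4, 1.0, 0.9]
gripper_width: 0.0856
```

Request:
step_arm:
  plan:
    - {"xyz": [-0.04,-0.012,0],"delta_rot": [0,0,0]}
    - {"xyz": [-0.08,-0.024,0],"delta_rot": [0,0,0]}
    - {"xyz": [-0.12,-0.036,0],"delta_rot": [0,0,0]}
    - {"xyz": [-0.15,-0.045,0],"delta_rot": [0,0,0]}
    - {"xyz": [-0.165,-0.05,0],"delta_rot": [0,0,0]}
    - {"xyz": [-0.165,-0.05,0.02],"delta_rot": [0,0,0]}
    - {"xyz": [-0.165,-0.05,0.04],"delta_rot": [0,0,0]}
    - {"xyz": [-0.165,-0.05,0.04],"delta_rot": [0,0,0]}

```text
clock: 1.7
ee_pos: [0.637, 0.2224, 0.2136]
tcp_rot: [-3.139, -0.004, 2.685]
contact_force: [0.6, -0.4, -0.4]
gripper_width: 0.0853
```

```bash
cat > d.py <<'E'
from rig import manip
import cv2,numpy as np,sys,pickle
from h import *
from scipy.spatial.transform import Rotation as R
def show(n,tgt=None):
    o=manip.get_obs();print(o["clock"],o["ee_pos"],o["tcp_rot"],o["contact_force"],o["gripper_width"])
    if tgt is not None: print("delta tool",R.from_euler("xyz",o["tcp_rot"]).inv().apply(np.array(tgt)-o["ee_pos"]))
    t=manip.snapshot("top");s=manip.snapshot("side")
    a=t["frame"][120:260,170:310,::-1];b=s["frame"][140:260,270:390,::-1]
    cv2.imwrite(f"pics/{n}.png",np.hstack([cv2.resize(x,(400,400),interpolation=cv2.INTER_CUBIC) for x in(a,b)]))
E
python3 -c "
from d import *
show('a1',[.639,.2225,.100])"
```

```text
1.7 [0.63703254 0.22238894 0.21356568] [-3.13852869 -0.00403233  2.68502944] [ 0.57783253 -0.35286364 -0.41932832] 0.08526717672850925
delta tool [-0.0021749   0.001315    0.11355434]
```

View pics/a1.png

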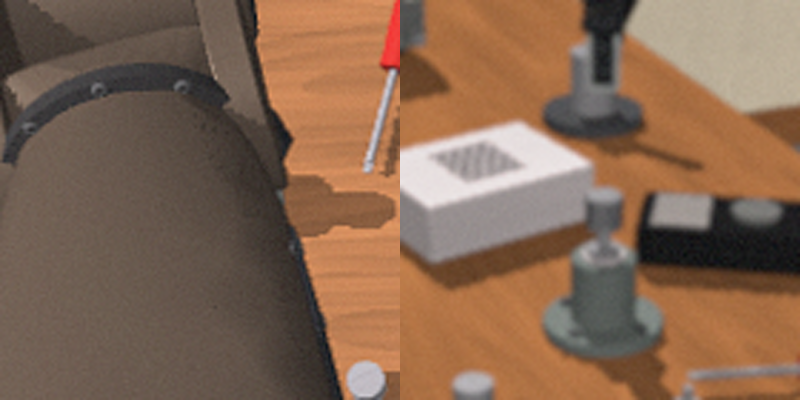

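The arm hides the top view. In the side crop the cap is at about (604,207) and a finger is above it. I'll lower to just over the cap and look again.

Request:
step_arm:
  plan:
    - {"xyz": [-0.002,0.001,0.02],"delta_rot": [0,0,0]}
    - {"xyz": [-0.002,0.001,0.045],"delta_rot": [0,0,0]}
    - {"xyz": [-0.002,0.001,0.065],"delta_rot": [0,0,0]}
    - {"xyz": [-0.002,0.001,0.07],"delta_rot": [0,0,0]}
    - {"xyz": [-0.002,0.001,0.07],"delta_rot": [0,0,0]}

```text
clock: 2.3
ee_pos: [0.6408, 0.2226, 0.1469]
tcp_rot: [3.141, 0.0, 2.685]
contact_force: [-0.4, 0.1, 0.2]
gripper_width: 0.0853
```

```bash
python3 -c "
from d import *
show('a2',[.639,.2225,.100])"
```

```text
2.3 [0.64076463 0.22255564 0.14686428] [3.14142335e+00 1.13092086e-04 2.68520108e+00] [-0.39061995  0.09314121  0.21859357] 0.08525545830934796
delta tool [ 0.0015648  -0.00083558  0.04686396]
```

View pics/a2.png

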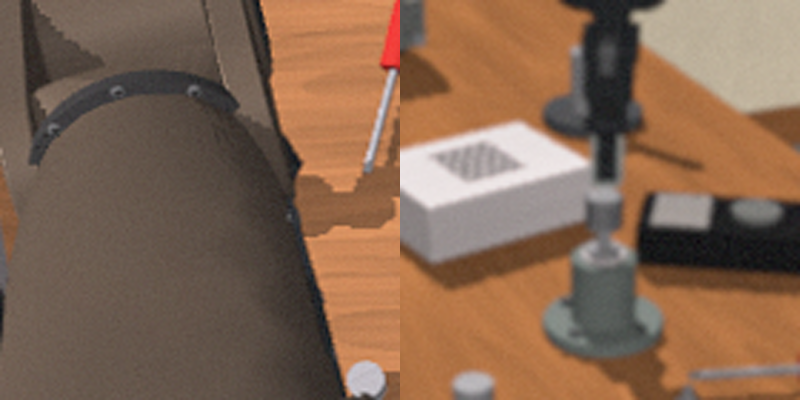

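The finger (column 606) lines up with the cap (column 604), so I'll descend.

Request:
step_arm:
  plan:
    - {"xyz": [0.001,-0.001,0.015],"delta_rot": [0,0,0]}
    - {"xyz": [0.001,-0.001,0.03],"delta_rot": [0,0,0]}
    - {"xyz": [0.001,-0.001,0.04],"delta_rot": [0,0,0]}
    - {"xyz": [0.001,-0.001,0.045],"delta_rot": [0,0,0]}
    - {"xyz": [0.001,-0.001,0.045],"delta_rot": [0,0,0]}
    - {"xyz": [0.001,-0.001,0.045],"delta_rot": [0,0,0]}

```text
clock: 3.0
ee_pos: [0.6396, 0.2218, 0.1016]
tcp_rot: [3.141, 0.0, 2.685]
contact_force: [-1.6, 0.7, -0.1]
gripper_width: 0.0854
```

```bash
python3 -c "
from d import *
show('a3',[.639,.2225,.100])"
```

```text
3.0 [0.63959153 0.22184244 0.10162704] [3.14119920e+00 3.35883733e-04 2.68478629e+00] [-1.55083171  0.65977104 -0.07669266] 0.08537958265588318
delta tool [0.00082146 0.00032858 0.00162689]
```

View pics/a3.png

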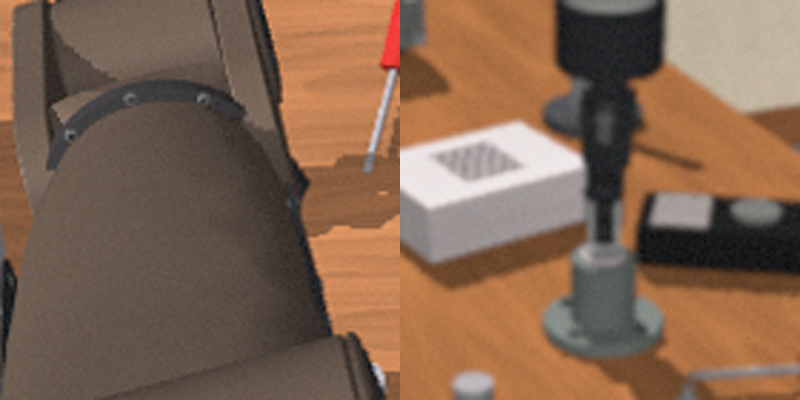

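Finger centred over the post. I'll close partway first.

Request:
step_arm:
  plan:
    - {"xyz": [0,0,0],"delta_rot": [0,0,0]}
    - {"xyz": [0,0,0],"delta_rot": [0,0,0]}
    - {"xyz": [0,0,0],"delta_rot": [0,0,0]}
    - {"xyz": [0,0,0],"delta_rot": [0,0,0]}
    - {"xyz": [0,0,0],"delta_rot": [0,0,0]}
  jaw: 0.42

```text
clock: 3.6
ee_pos: [0.6394, 0.2217, 0.1013]
tcp_rot: [3.141, 0.0, 2.685]
contact_force: [0.4, 0.5, 0.4]
gripper_width: 0.0357
```

Request:
step_arm:
  plan:
    - {"xyz": [0,0,0],"delta_rot": [0,0,0]}
    - {"xyz": [0,0,0],"delta_rot": [0,0,0]}
    - {"xyz": [0,0,0],"delta_rot": [0,0,0]}
    - {"xyz": [0,0,0],"delta_rot": [0,0,0]}
    - {"xyz": [0,0,0],"delta_rot": [0,0,0]}
  jaw: 0

```text
clock: 4.1
ee_pos: [0.6403, 0.2235, 0.102]
tcp_rot: [3.138, 0.002, 2.685]
contact_force: [3.7, 10.7, 1.0]
gripper_width: 0.0244
```

```bash
python3 -c "
from d import *
show('a4')"
```

```text
4.1 [0.64028784 0.22348718 0.10199995] [3.13783152e+00 1.98875624e-03 2.68513109e+00] [ 3.7275796  10.74862829  0.9941007 ] 0.024372597058937063
```

View pics/a4.png

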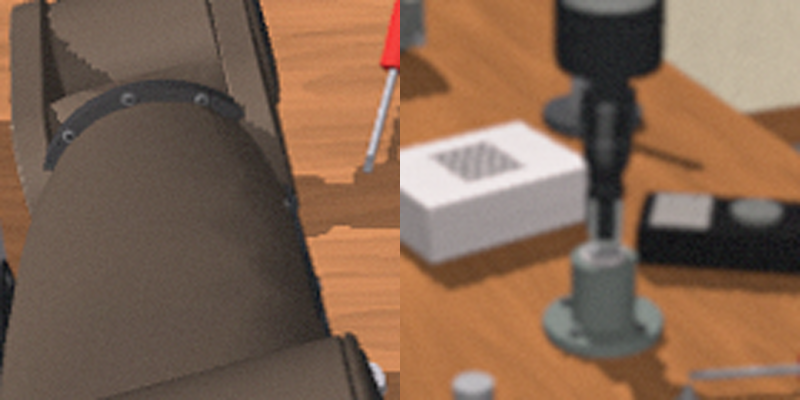

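Gripped at 24.4 mm. A side force of about 11 N along tool +y needs easing with a 2 mm shift, then I'll start a gentle pull.

Request:
step_arm:
  plan:
    - {"xyz": [0,0.001,0],"delta_rot": [0,0,0]}
    - {"xyz": [0,0.002,0],"delta_rot": [0,0,0]}
    - {"xyz": [0,0.002,0],"delta_rot": [0,0,0]}
    - {"xyz": [0,0.002,-0.002],"delta_rot": [0,0,0]}
    - {"xyz": [0,0.002,-0.004],"delta_rot": [0,0,0]}
    - {"xyz": [0,0.002,-0.006],"delta_rot": [0,0,0]}
    - {"xyz": [0,0.002,-0.008],"delta_rot": [0,0,0]}
    - {"xyz": [0,0.002,-0.008],"delta_rot": [0,0,0]}

```text
clock: 5.0
ee_pos: [0.6403, 0.2237, 0.1087]
tcp_rot: [3.142, -0.0, 2.685]
contact_force: [3.8, 4.1, -8.6]
gripper_width: 0.0244
```

```bash
python3 -c "
from d import *
show('a5')"
```

```text
5.0 [0.64027846 0.22366084 0.10865762] [ 3.14155711e+00 -2.72116870e-04  2.68483059e+00] [ 3.83007629  4.0894104  -8.63806881] 0.024380299368924475
```

View pics/a5.png

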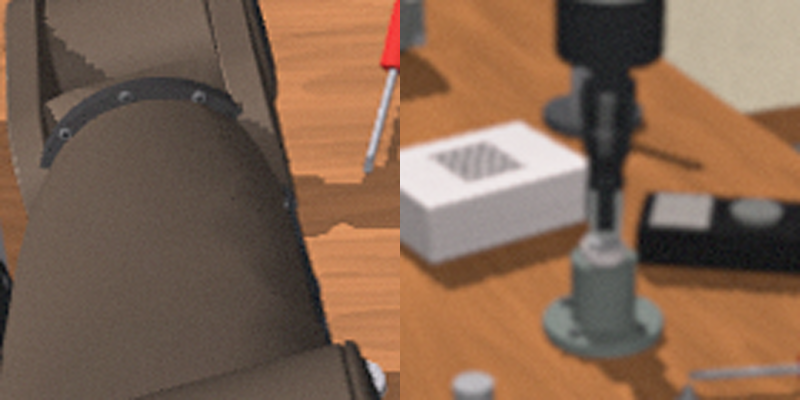

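The carrier is out about 7 mm, and 8.6 N matches the spring. On to about 20 mm and hold.

Request:
step_arm:
  plan:
    - {"xyz": [0,0.001,-0.002],"delta_rot": [0,0,0]}
    - {"xyz": [0,0.001,-0.004],"delta_rot": [0,0,0]}
    - {"xyz": [0,0.001,-0.006],"delta_rot": [0,0,0]}
    - {"xyz": [0,0.001,-0.008],"delta_rot": [0,0,0]}
    - {"xyz": [0,0.001,-0.01],"delta_rot": [0,0,0]}
    - {"xyz": [0,0.001,-0.012],"delta_rot": [0,0,0]}
    - {"xyz": [0,0.001,-0.013],"delta_rot": [0,0,0]}
    - {"xyz": [0,0.001,-0.013],"delta_rot": [0,0,0]}

```text
clock: 5.9
ee_pos: [0.6403, 0.2238, 0.1219]
tcp_rot: [-3.14, -0.001, 2.685]
contact_force: [3.5, -5.5, -11.6]
gripper_width: 0.0245
```

```bash
python3 -c "
from d import *
show('a6')
x=cv2.imread('pics/a6.png')
cv2.imwrite('pics/a6z.png',cv2.resize(x[150:370,520:690],None,fx=2.5,fy=2.5))"
```

```text
5.9 [0.64032702 0.22380941 0.12191068] [-3.14021099e+00 -7.38349078e-04  2.68475643e+00] [  3.51967212  -5.49174593 -11.64225886] 0.024526131225348174
```

View pics/a6z.png

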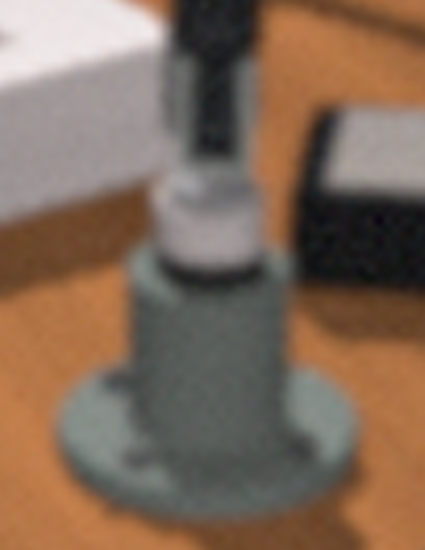

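The dark band shows at crop (215,272), roughly 5–8 mm of it out of the lip, which matches about 20 mm of travel. I'll hold here.

Request:
step_arm:
  plan:
    - {"xyz": [0,-0.001,0],"delta_rot": [0,0,0]}
    - {"xyz": [0,-0.001,0],"delta_rot": [0,0,0]}
    - {"xyz": [0,-0.001,0],"delta_rot": [0,0,0]}
    - {"xyz": [0,-0.001,0],"delta_rot": [0,0,0]}
    - {"xyz": [0,-0.001,0],"delta_rot": [0,0,0]}
    - {"xyz": [0,-0.001,0],"delta_rot": [0,0,0]}
    - {"xyz": [0,-0.001,0],"delta_rot": [0,0,0]}
    - {"xyz": [0,-0.001,0],"delta_rot": [0,0,0]}

```text
clock: 6.8
ee_pos: [0.6403, 0.2237, 0.1223]
tcp_rot: [3.141, 0.0, 2.685]
contact_force: [4.6, 1.1, -12.1]
gripper_width: 0.0245
```

Request:
step_arm:
  plan:
    - {"xyz": [0,0,0],"delta_rot": [0,0,0]}
    - {"xyz": [0,0,0],"delta_rot": [0,0,0]}
    - {"xyz": [0,0,0],"delta_rot": [0,0,0]}
    - {"xyz": [0,0,0],"delta_rot": [0,0,0]}
    - {"xyz": [0,0,0],"delta_rot": [0,0,0]}

```text
clock: 7.3
ee_pos: [0.6403, 0.2237, 0.1223]
tcp_rot: [3.141, 0.0, 2.685]
contact_force: [4.7, 1.4, -12.3]
gripper_width: 0.0247
```

```bash
python3 -c "
from d import *
show('a7')
x=cv2.imread('pics/a7.png')
cv2.imwrite('pics/a7z.png',cv2.resize(x[150:370,520:690],None,fx=2.5,fy=2.5))"
```

```text
7.3 [0.64027299 0.22367741 0.1222739 ] [3.14126111e+00 9.75594251e-05 2.68474983e+00] [  4.66170508   1.41130327 -12.25535878] 0.024724295744134872
```

View pics/a7z.png

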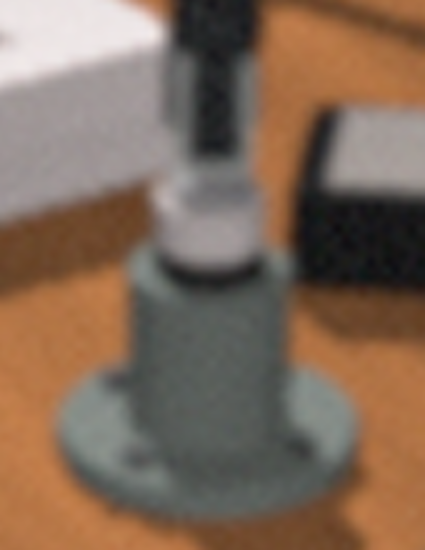

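The band is still about half out after 1.4 s, and force and position are steady. Easing down at 20 mm/s.

Request:
step_arm:
  plan:
    - {"xyz": [0,0,0.002],"delta_rot": [0,0,0]}
    - {"xyz": [0,0,0.004],"delta_rot": [0,0,0]}
    - {"xyz": [0,0,0.006],"delta_rot": [0,0,0]}
    - {"xyz": [0,0,0.008],"delta_rot": [0,0,0]}
    - {"xyz": [0,0,0.01],"delta_rot": [0,0,0]}
    - {"xyz": [0,0,0.012],"delta_rot": [0,0,0]}
    - {"xyz": [0,0,0.014],"delta_rot": [0,0,0]}
    - {"xyz": [0,0,0.015],"delta_rot": [0,0,0]}

```text
clock: 8.2
ee_pos: [0.6403, 0.2237, 0.1073]
tcp_rot: [3.141, 0.0, 2.685]
contact_force: [3.6, 1.4, -7.2]
gripper_width: 0.0244
```

Request:
step_arm:
  plan:
    - {"xyz": [0,0,0.002],"delta_rot": [0,0,0]}
    - {"xyz": [0,0,0.004],"delta_rot": [0,0,0]}
    - {"xyz": [0,0,0.005],"delta_rot": [0,0,0]}
    - {"xyz": [0,0,0.005],"delta_rot": [0,0,0]}
    - {"xyz": [0,0,0.005],"delta_rot": [0,0,0]}

```text
clock: 8.7
ee_pos: [0.6403, 0.2237, 0.1024]
tcp_rot: [3.141, 0.0, 2.685]
contact_force: [3.7, 2.9, -7.0]
gripper_width: 0.0245
```

```bash
python3 -c "
from d import *
show('a8')
x=cv2.imread('pics/a8.png')
cv2.imwrite('pics/a8z.png',cv2.resize(x[150:370,520:690],None,fx=2.5,fy=2.5))"
```

```text
8.7 [0.64030313 0.22366681 0.10241029] [3.14125364e+00 1.44073184e-04 2.68478757e+00] [ 3.73050961  2.89011952 -6.96647103] 0.024461676838582944
```

View pics/a8z.png

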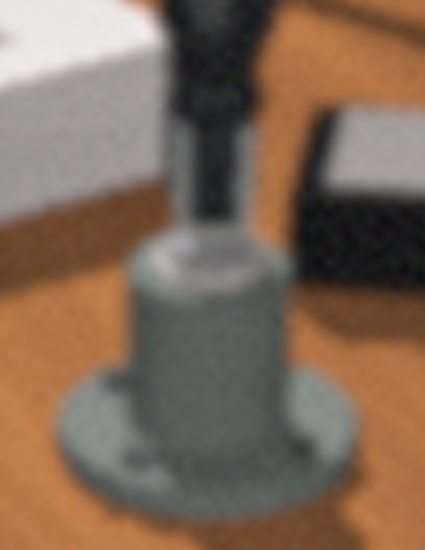

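Almost home, with the spring preload of 7 N still on the gripper. I'll lower a little more to unload it.

Request:
step_arm:
  plan:
    - {"xyz": [0,0,0.0005],"delta_rot": [0,0,0]}
    - {"xyz": [0,0,0.001],"delta_rot": [0,0,0]}
    - {"xyz": [0,0,0.0015],"delta_rot": [0,0,0]}
    - {"xyz": [0,0,0.0015],"delta_rot": [0,0,0]}

```text
clock: 9.2
ee_pos: [0.6403, 0.2236, 0.1019]
tcp_rot: [3.141, 0.001, 2.685]
contact_force: [-0.7, 2.4, 4.0]
gripper_width: 0.0244
```

The force is now +4 N, so the carrier is on its stop. I'll open gradually.

Request:
step_arm:
  plan:
    - {"xyz": [0,0,-0.001],"delta_rot": [0,0,0]}
    - {"xyz": [0,0,-0.001],"delta_rot": [0,0,0]}
    - {"xyz": [0,0,-0.001],"delta_rot": [0,0,0]}
    - {"xyz": [0,0,-0.001],"delta_rot": [0,0,0]}
    - {"xyz": [0,0,-0.001],"delta_rot": [0,0,0]}
    - {"xyz": [0,0,-0.001],"delta_rot": [0,0,0]}
  jaw: 1

```text
clock: 9.8
ee_pos: [0.6402, 0.2235, 0.1017]
tcp_rot: [-3.142, -0.0, 2.685]
contact_force: [0.3, -0.1, -0.3]
gripper_width: 0.0851
```

Request:
step_arm:
  plan:
    - {"xyz": [0,0,-0.01],"delta_rot": [0,0,0]}
    - {"xyz": [0,0,-0.03],"delta_rot": [0,0,0]}
    - {"xyz": [0,0,-0.06],"delta_rot": [0,0,0]}
    - {"xyz": [0,0,-0.09],"delta_rot": [0,0,0]}
    - {"xyz": [0,0,-0.12],"delta_rot": [0,0,0]}
    - {"xyz": [0,0,-0.14],"delta_rot": [0,0,0]}
    - {"xyz": [0,0,-0.15],"delta_rot": [0,0,0]}
    - {"xyz": [0,0,-0.15],"delta_rot": [0,0,0]}

```text
clock: 10.6
ee_pos: [0.6405, 0.2236, 0.2534]
tcp_rot: [3.14, 0.002, 2.685]
contact_force: [0.6, -0.2, 0.2]
gripper_width: 0.0855
```

```bash
python3 -c "
from d import *
show('a9')
a=cv2.imread('pics/side0.png');b=manip.snapshot('side')['frame'][:,:,::-1]
f=lambda x:cv2.resize(x[190:395,280:420],None,fx=2.8,fy=2.8,interpolation=cv2.INTER_CUBIC)
cv2.imwrite('pics/cmp.png',np.hstack([f(a),f(b)]))"
```

```text
10.6 [0.64045717 0.2236039  0.25341147] [3.13993583e+00 1.88371254e-03 2.68476702e+00] [ 0.60990981 -0.19488689  0.16036592] 0.08549765776367084
```

View pics/cmp.png

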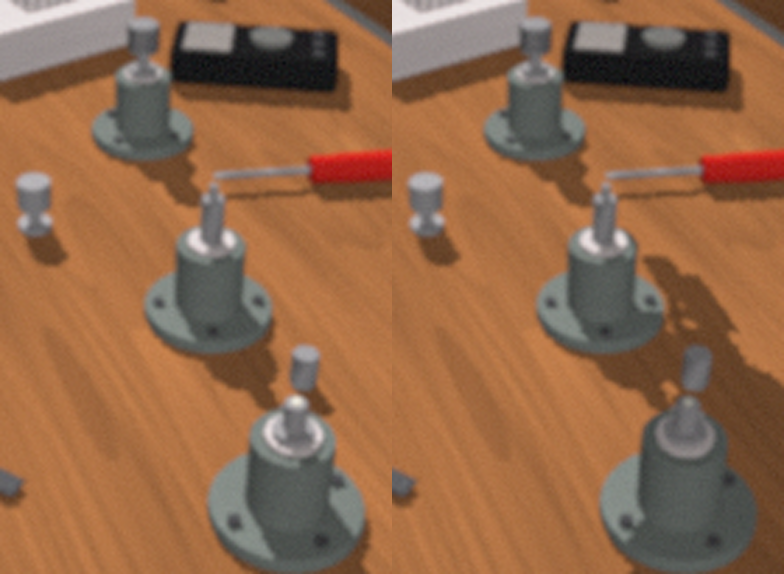

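The before and after crops match: post cap at (143,35) against (535,35) minus the 392 offset. The standoff and jack haven't moved, so I'm handing in.

```bash
python3 -c "
from rig import manip
manip.sign_off()"
```

```text
the job is handed in; nothing more can be done
```

I pulled the binding post straight up about 20 mm and held it there for about 1.4 s. I then lowered it at about 20 mm/s until it was home, let go, and handed the job in. The hand-in reported no verdict.

- **At half band:** the gripper had risen 20.3 mm, and the upward pull read 12.3 N against the roughly 13 N expected. The side camera showed the dark band part out, with its lower edge still in the sleeve.
- **Back home:** before I opened the jaws the gripper was pressing the carrier onto its stop with about 4 N.
- **After release:** the side picture shows the post, standoff and jack where they were at the start. The gripper was clear, 150 mm above, with no contact force.
- **Disagreements:** on the first pictures the two cameras put the post about 4–5 mm apart. I used the top camera's position, and the grasp fitted it to within about 2 mm. Closing the jaws caused a side force of about 11 N, which I eased before pulling.
- **Not checked:** the top camera could not see the post while the arm was over it, so the hold and the final check used the side camera and the force reading.

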